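Sort left and right alabaster bookends into their packing crates

TASK

Two finished alabaster bookends, one left-hand and one right-hand, are drying on the wooden stand with their backs to its board: pack each in the crate that already holds one of its own hand, the left-hand one on the robot's left and the right-hand one on its right, upright on the crate floor in front of the bookend already there and facing the same way as it. The stone chips easily, so lower them in gently rather than letting them drop, and leave the packed bookends, the vase and the wax tin where they are.

Things in the scene. Friction and masses are not known exactly. Their poses are not given: they have to be found in the camera images.
- left_bookend_center (a point): Left-hand cream alabaster bookend, a temple gate tower: upright block 56 mm front to back (x), 36 wide (y), 100 tall, about 0.5 kg; this point is the tower's centre, 50 mm up; x to the back, z up. A foot plate 8 mm thick, 56 front to back, sticks out 46 mm from its bottom towards -y: seen from the front it points to the viewer's right.
- left_bookend: The same bookend; origin at the tower's underside centre. It starts on the stand, in either place, its back 2 mm from the stand's board, which is 4 mm taller: fingers fit only on the tower's two sides (36 mm). In the crate they fit only at its front and back (56 mm), above the obelisk. Overall 94 mm front to back, 82 across.
- left_bookend_obelisk (a point): Tip of the left-hand bookend's honey-coloured obelisk, 47 mm in front (-x) of the tower's axis, 50 mm above the underside; it stands on a plinth 38 mm long (from the tower's front), 36 wide, 12 high.
- left_crate: Narrow open plywood crate on the robot's left (+y), fixed, 266 mm long (x) by 106 (y) by 124 high; walls and floor 8 mm, inside 250 x 90, 116 deep. Origin under its centre; x from near end (robot side) to far end. Packed like the one in it, foot towards -y, a bookend's tower is centred at y = +23 mm (4 mm play), x about -31 mm (free -55 to -8).
- left_crate_space (a point): Middle of the free floor of the left crate, on its centre line at x = -31 mm, on the inner floor, 8 mm above the bench; axes as the crate's.
- left_crate_far (a point): Foot of the left crate's far inner end wall, on the centre line; axes as the crate's.
- left_sample_center (a point): Left-hand bookend already packed at the far end of the left crate, same size, tower centred at crate x +90 mm, y +23 mm, its obelisk towards the crate's near end. Point at its tower's centre, axes as there. It stays where it is.
- right_bookend_center (a point): Right-hand cream alabaster bookend, a temple gate tower: upright block 56 mm front to back (x), 36 wide (y), 100 tall, about 0.5 kg; this point is the tower's centre, 50 mm up; x to the back, z up. A foot plate 8 mm thick, 56 front to back, sticks out 46 mm from its bottom towards +y: seen from the front it points to the viewer's left.
- right_bookend: The same bookend; origin at the tower's underside centre. It starts on the stand, in either place, its back 2 mm from the stand's board, which is 4 mm taller: fingers fit only on the tower's two sides (36 mm). In the crate they fit only at its front and back (56 mm), above the obelisk. Overall 94 mm front to back, 82 across.
- right_bookend_obelisk (a point): Tip of the right-hand bookend's honey-coloured obelisk, 47 mm in front (-x) of the tower's axis, 50 mm above the underside; it stands on a plinth 38 mm long (from the tower's front), 36 wide, 12 high.
- right_crate: Narrow open plywood crate on the robot's right (-y), fixed, 266 mm long (x) by 106 (y) by 124 high; walls and floor 8 mm, inside 250 x 90, 116 deep. Origin under its centre; x from near end (robot side) to far end. Packed like the one in it, foot towards +y, a bookend's tower is centred at y = -23 mm (4 mm play), x about -31 mm (free -55 to -8).
- right_crate_space (a point): Middle of the free floor of the right crate, on its centre line at x = -31 mm, on the inner floor, 8 mm above the bench; axes as the crate's.
- right_crate_far (a point): Foot of the right crate's far inner end wall, on the centre line; axes as the crate's.
- right_sample_center (a point): Right-hand bookend already packed at the far end of the right crate, same size, tower centred at crate x +90 mm, y -23 mm, its obelisk towards the crate's near end. Point at its tower's centre, axes as there. It stays where it is.
- stand_top (a point): Wooden drying stand, fixed: base board 150 mm (x) by 350 (y), 18 thick, with an upright board 15 thick along its far edge, front face at x = +60 mm, rising 104 mm above the base. Point: centre of the base board's top; x towards the upright board. Towers start at x = +30, y about +85 and -85 mm; in front of them is room to set a bookend down clear of the board.
- vase_center (a point): Honey-coloured alabaster vase, 80 mm across, 122 mm tall, standing behind the stand. Point on its axis 60 mm up. To be left alone.
- wax_tin_center (a point): Flat round tin of polishing wax, dark green with a steel lid, 64 mm across, 28 mm high, on the bench between robot and stand. Point at its centre, 14 mm up. To be left alone.
Things that resemble listed ones, but are neither listed nor needed, are in the scene too. Leave any red look-alike of the right_bookend alone.

How it is judged:
At the end, for the whole second after the job is handed in: Each bookend stands at rest on the floor of its own hand's crate (within 5 mm), upright (0.08 rad), in line with it (0.15 rad), obelisk to the near end, tower centre at crate x -75 to +5 mm and within 12 mm of y = +23 mm (left) or -23 mm (right) (x of left_bookend_center in the frame of left_crate between -0.075 and 0.005 m and y of left_bookend_center in the frame of left_crate between 0.011 and 0.035 m and z of left_bookend_center in the frame of left_crate between 0.053 and 0.062 m and angle between each of left_bookend_center, right_bookend_center's own z axis and vertical below 0.08 rad and angle between the x axis of left_bookend_center and the x axis of left_crate, either way round below 0.15 rad and x of left_crate_far in the frame of left_bookend_center above 0 m and linear speed of each of left_bookend, right_bookend below 0.01 m/s and x of right_bookend_center in the frame of right_crate between -0.075 and 0.005 m and y of right_bookend_center in the frame of right_crate between -0.035 and -0.011 m and z of right_bookend_center in the frame of right_crate between 0.053 and 0.062 m and angle between the x axis of right_bookend_center and the x axis of right_crate, either way round below 0.15 rad and x of right_crate_far in the frame of right_bookend_center above 0 m); the robot touches nothing.
It fails at once if the left-hand bookend is dropped into the crate: let go more than 8 mm above its floor, or falling faster than 0.4 m/s near it (horizontal distance between left_bookend_center and left_crate_space below 0.1 m and ((height (world z) of left_bookend_center above 0.066 m and contact force between the fingers and left_bookend below 0.2 N) or (height (world z) of left_bookend_center below 0.093 m and linear speed of left_bookend above 0.4 m/s))).
It fails at once if the right-hand bookend is dropped into the crate: let go more than 8 mm above its floor, or falling faster than 0.4 m/s near it (horizontal distance between right_bookend_center and right_crate_space below 0.1 m and ((height (world z) of right_bookend_center above 0.066 m and contact force between the fingers and right_bookend below 0.2 N) or (height (world z) of right_bookend_center below 0.093 m and linear speed of right_bookend above 0.4 m/s))).
It fails at once if a bookend already packed is shifted more than 15 mm (distance of any of left_sample_center, right_sample_center from where it was at the start of the episode above 0.015 m).
It fails at once if the vase or the wax tin is shifted more than 20 mm (distance of any of vase_center, wax_tin_center from where it was at the start of the episode above 0.02 m).
It also fails if it takes over 72 s, if anything falls off the work surface, if the arm or the gripper's body presses on something with over 40 N, if the wrist force passes 120 N, or if a joint passes its speed limit or range.

ROBOT

A 6-joint arm with a two-finger parallel gripper is mounted at the origin on the work surface. World frame = base frame: x ahead of the robot, y to its left, z up, the work surface at z = 0. Lengths are in m, angles in rad, forces in N, time in s.
With the tool pointing down it reaches from about 0.35 to 0.85 m from the base axis. Payload 8.1 kg.
Tool frame: the origin (TCP) lies at the centre of the arm's flange, where the gripper is bolted on; the fingertips stand 186 mm ahead of it and the grasp point (between the pads) lies 167 mm ahead of it; z points along the fingers, y is the line along which they close (so a half turn about z gives the same grasp; the last joint's range is limited). The gripper opens to 93 mm and grips with 3 to 60 N. Pads are 15 mm wide; open, the fingers measure 128 mm over their backs; the gripper's body (75 mm by 188 mm) begins 65 mm behind the grasp point.
Start: joints at [-1.39, 0.13, 1.488, -0, 1.523, -0.085], TCP at [0.158, -0.579, 0.405] pointing down, gripper open.
Joint ranges: [-2.96, 2.96], [-0.89, 2.26], [0.02, 2.5], [-1.34, 4.48], [0, 2.73], [-2.66, 2.66]. Speed limits (rad/s): [2.39, 2.39, 2.79, 3.14, 3.14, 3.14].

INTERFACE

Orientations are given as a rotation vector (axis times angle).
In Python, from plant import read_state, read_camera, camera_params, robot gives the robot as it stands.
- The arm moves only by the tool carry_out, never from a script. Its argument "targets" is a list of rows, each an object of numbers: "hand": the opening in per cent of the stroke, from 0 (shut) to 100 (fully open); "x", "y", "z": the shift along the tool's x, y, z in m; "ax", "ay", "az": the turn, a rotation vector about the tool's x, y, z in rad. In form: [{"hand": .., "x": .., "y": .., "z": .., "ax": .., "ay": .., "az": ..}, ...]. A call has 1 to 8 rows; each row is the pose to reach, as a shift and turn from the pose commanded when the call began, along the tool's axes at that moment; what a row does not reach only later rows make up. A row lasts 1/8 s, in which the tool goes at most 62.5 mm and 10.7 degrees, less where a joint would pass 70% of its speed; a pose out of reach is approached as far as the arm can. A call with a gripper value outside its range is refused whole. The fingers move at their own pace and stop on an object; "newtons" is the grip in N (left out, the last holds). Time passes only in rows, so rows that repeat a pose let the fingers close. It gives the time, the measured TCP pose, the force, the opening and the grip force at its end, in the units of the state.
- read_state(): the state, without advancing time (a new reading comes with each control period).
- read_camera(name): name is "scene" or "side" or "wrist"; returns (picture, depth): 420x560x3 uint8, blue, green, red; 420x560 float32, m along the optical axis (not along the pixel's ray), 0 where there is no reading.
- camera_params(name): a dict with "fx", "fy", "cx", "cy" (pixels), "position" and "rotation" of the camera in the world. Camera axes: x right, y up, looking along -z (the intrinsics and any distortion apply to the point x, -y, -z); pixel columns grow to the right and rows downward; lengths in m; the calibration is good to about 2 mm. The wrist camera is an equidistant fisheye: a pixel r from the principal point sees the ray r / f radians off the axis. A picture is of the moment at which its call begins: read the wrist's pose just before it. camera_params takes no time and is no camera call; for the wrist camera it gives the pose at the moment of the call.
- robot.close_job(): hands the job in; it is judged then, once.
The state is a dict: "t": time; "q": joint angles; "dq": joint speeds; "joint_torque": joint torques, N m; "tool_pos": TCP position; "orientation": TCP orientation; "force": force on the tool from outside, world axes, zero at the start; "wrist_torque": the same for the moment, N m; "opening": finger opening in m; "gripper_force": force on a finger pad.
Only numpy, scipy, OpenCV 4.12 (cv2) and the standard library are available. Lean on these libraries where they do the work, as an engineer would, in place of code of your own. Each camera call takes 0.05 s, during which the arm holds its last target. There are 200 camera calls.

## Working session

There is one attempt and no reset: what is moved stays moved. The work goes in short steps, Python scripts to look and compute and a tool call to move; the robot and the scene stay as the last step left them, time stands still between calls to the robot, and variables do not carry over. Pictures are saved under pics/ and viewed, at most 10 in all, crops included, and the job is handed in when it is done.

Besides the shell and the picture viewer there is one more tool, called in YAML: its name, and indented under it one key for each argument. carry_out: Moves the arm, as the interface text tells. Its arguments: {"type":"object","properties":{"targets":{"type":"array","items":{"type":"object","properties":{"hand":{"type":"number"},"x":{"type":"number"},"y":{"type":"number"},"z":{"type":"number"},"ax":{"type":"number"},"ay":{"type":"number"},"az":{"type":"number"}}}},"newtons":{"type":"number"}},"required":["targets"]}

```bash
mkdir -p pics; ls; cat > h.py <<'E'
import numpy as np, cv2
from plant import read_state, read_camera, camera_params, robot
from scipy.spatial.transform import Rotation as R
def cloud(name):
    p=camera_params(name); im,d=read_camera(name)
    v,u=np.mgrid[0:420,0:560]
    a=(u-p['cx'])/p['fx']; b=(v-p['cy'])/p['fy']
    P=np.stack([a*d,-b*d,-d],-1)@np.array(p['rotation']).T+np.array(p['position'])
    P[d<=0]=np.nan
    return im,P
E
python3 - <<'E'
from h import *
s=read_state(); print({k:np.round(v,3) for k,v in s.items()})
for n in ('scene','side'):
    p=camera_params(n); print(n,p)
    im,P=cloud(n); cv2.imwrite(f'pics/{n}.png',im); np.savez(f'{n}.npz',im=im,P=P)
E
```

```text
pics
{'t': np.float64(0.0), 'q': array([-1.39 ,  0.131,  1.489, -0.   ,  1.523, -0.085]), 'dq': array([ 0.002, -0.001,  0.001,  0.001,  0.   ,  0.001]), 'joint_torque': array([ 0.0000e+00, -5.5984e+01, -4.9176e+01,  7.7000e-02,  3.6000e-02,
       -0.0000e+00]), 'tool_pos': array([ 0.158, -0.579,  0.404]), 'orientation': array([-3.112, -0.416,  0.   ]), 'force': array([-0.275,  0.376, -0.503]), 'wrist_torque': array([-0.065,  0.069,  0.044]), 'gripper_force': np.float64(0.0), 'opening': np.float64(0.093)}
scene {'fx': 381.0144153847335, 'fy': 381.0144153847335, 'cx': 274.5350654383397, 'cy': 207.8506832915462, 'position': array([ 1.02515499, -0.22660071,  0.85062175]), 'rotation': array([0.5235699 , 0.31265071, 1.06258659])}Traceback (most recent call last):
  File "<stdin>", line 5, in <module>
  File "h.py", line 8, in cloud
    P=np.stack([a*d,-b*d,-d],-1)@np.array(p['rotation']).T+np.array(p['position'])
      ~~~~~~~~~~~~~~~~~~~~~~~~~~~~~~~~~~~~~~~~~~~~~~~~~~~~^~~~~~~~~~~~~~~~~~~~~~~~
ValueError: operands could not be broadcast together with shapes (420,560) (3,)
```

```bash
sed -i "s/np.array(p\['rotation'\]).T/R.from_rotvec(p['rotation']).as_matrix().T/" h.py
python3 - <<'E'
from h import *
for n in ('scene','side'):
    p=camera_params(n); print(n,p)
    im,P=cloud(n); cv2.imwrite(f'pics/{n}.png',im); np.savez(f'{n}.npz',im=im,P=P)
E
```

```text
scene {'fx': 381.0144153847335, 'fy': 381.0144153847335, 'cx': 274.5350654383397, 'cy': 207.8506832915462, 'position': array([ 1.02515499, -0.22660071,  0.85062175]), 'rotation': array([0.5235699 , 0.31265071, 1.06258659])}
side {'fx': 386.4106630715847, 'fy': 386.4106630715847, 'cx': 280.47998692447845, 'cy': 210.70626952841957, 'position': array([0.35193077, 0.70047015, 0.58617767]), 'rotation': array([ 0.18616878, -1.34522257, -2.56400604])}
```

View pics/scene.png

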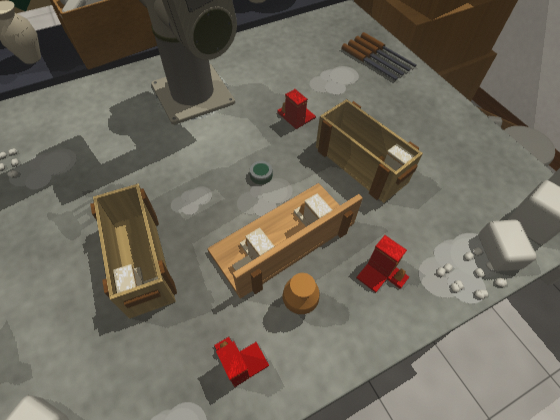

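View pics/side.png

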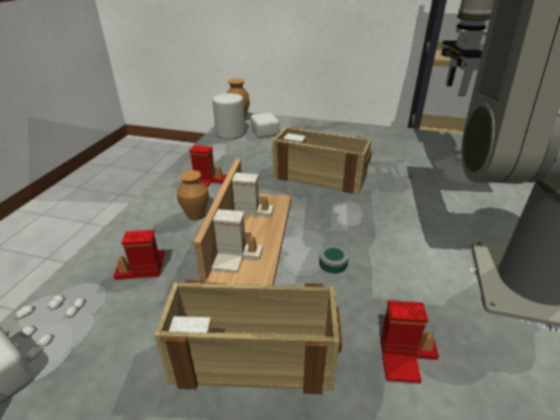

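The side picture shows the nearer stand bookend (~(230,235)) with its foot towards the camera (+y), so it is probably the right-hand one. The farther one (~(245,195)) would be the left-hand one. Next I measure tops and rims.

```bash
cat > m.py <<'E'
from h import *
def rect(xy):
    c,(w,h),a=cv2.minAreaRect((xy*1000).astype(np.float32)); return np.round(c,1),np.round((w,h),1),round(a,2)
for n in ('scene','side'):
    f=np.load(n+'.npz'); im,P=f['im'],f['P']; hsv=cv2.cvtColor(im,cv2.COLOR_BGR2HSV); z=P[...,2]
    def comps(m,t,mn=40):
        k,l,st,ce=cv2.connectedComponentsWithStats(m.astype(np.uint8),connectivity=4)
        for i in range(1,k):
            if st[i,4]>mn:
                q=P[l==i]; print(n,t,st[i,4],np.round(ce[i]),'z',np.round(np.nanmedian(q[:,2]),4),'med',np.round(np.nanmedian(q,0),3),*rect(q[:,:2]))
    inb=(P[...,0]>0.15)&(P[...,0]<1)&(abs(P[...,1])<0.6)
    cream=(hsv[...,1]<60)&(hsv[...,2]>110)&inb
    comps(cream&(z>0.100)&(z<0.126),'cream-top')
    comps(cream&(z>0.02)&(z<0.036),'foot',20)
    wood=(hsv[...,1]>50)&(hsv[...,0]<30)&inb
    comps(wood&(abs(z-0.124)<0.006),'rim/board',60)
    comps(wood&(abs(z-0.018)<0.006),'base',100)
    g=(hsv[...,0]>60)&(hsv[...,0]<95)&(hsv[...,1]>60)&inb; comps(g&(z>0.01),'tin',30)
E
python3 m.py
```

```text
scene cream-top 242 [400. 153.] z 0.1075 med [0.593 0.366 0.107] [594.7 366.2] [61.8 39.6] 15.24
scene cream-top 517 [546. 200.] z 0.1187 med [0.87  0.571 0.119] [874.7 581.9] [73.  56.7] 15.9
scene cream-top 324 [318. 205.] z 0.1171 med [0.64  0.09  0.117] [638.6  90.8] [55.6 37.5] 6.55
scene cream-top 375 [259. 241.] z 0.1171 med [ 0.662 -0.071  0.117] [660.8 -71.4] [55.7 36.7] 6.89
scene cream-top 434 [124. 278.] z 0.107 med [ 0.606 -0.358  0.107] [ 608.8 -358.3] [37.8 63.9] 83.48
scene foot 128 [260. 169.] z 0.0273 med [0.414 0.05  0.027] [415.   49.9] [58.3 61.5] 63.13
scene foot 78 [241. 263.] z 0.0253 med [ 0.648 -0.119  0.025] [ 648.  -113.9] [12.9 44.3] 9.22
scene rim/board 991 [372. 137.] z 0.1228 med [0.525 0.319 0.123] [508.7 323.5] [266.8 124.8] 13.12
scene rim/board 1444 [125. 243.] z 0.1227 med [ 0.547 -0.336  0.123] [ 517.2 -326.4] [122.5 270. ] 84.4
scene rim/board 970 [296. 236.] z 0.121 med [0.689 0.003 0.121] [685.4  18.9] [ 17.9 348.8] 7.84
scene rim/board 490 [302. 284.] z 0.121 med [ 0.792 -0.038  0.121] [791.  -37.6] [51.  50.9] 28.07
scene base 237 [351. 171.
[... 1631 characters left out ...]
018 med [ 0.511 -0.273  0.018] [ 520.7 -269.9] [ 21.4 264.5] 85.63
side base 3212 [259. 246.] z 0.0179 med [0.581 0.055 0.018] [612.6  10. ] [147.8 354.8] 6.48
side base 212 [138. 270.] z 0.017 med [0.803 0.203 0.017] [811.  197.4] [95.3 35.4] 28.5
side base 507 [269. 330.] z 0.0178 med [0.493 0.275 0.018] [495.  275.5] [204.5   4.9] 12.81
side base 177 [397. 349.] z 0.0185 med [0.271 0.256 0.018] [274.4 252.5] [29.7 65.4] 69.3
side base 698 [254. 382.] z 0.0181 med [0.488 0.374 0.018] [485.2 377.9] [247.   11.8] 13.5
side tin 188 [334. 254.] z 0.0287 med [0.413 0.051 0.029] [413.3  51.3] [38.2 41.5] 36.0
side tin 83 [332. 266.] z 0.0152 med [0.411 0.078 0.015] [411.5  75. ] [56.5 19.4] 1.32
```

Depth agrees with the known heights: tower tops 0.117, rims 0.123, sample tops 0.107.
- Left-hand bookend: (0.661, -0.071), yaw about 7°, foot towards -y.
- Right-hand bookend: (0.638, 0.091).
- Left crate: (0.508, 0.324), yaw 13.2°.
- Right crate: (0.516, -0.327), yaw -6°.

I'll start with the left-hand one.

```bash
cat > go.py <<'E'
import sys
from h import *
# go.py x y zgrasp psi_deg : shift in tool axes to bring grasp point there, tool down
def plan(x,y,z,psi):
    s=read_state(); r=R.from_rotvec(s['orientation']); M=r.as_matrix()
    c=np.radians(psi); T=np.array([[np.cos(c),np.sin(c),0],[np.sin(c),-np.cos(c),0],[0,0,-1.]])
    d=M.T@(np.array([x,y,z+.167])-s['tool_pos'])
    a=R.from_matrix(M.T@T).as_rotvec()
    print('shift',np.round(d,4),'turn',np.round(a,3),'t',round(float(s['t']),2))
for t in sys.argv[1:]: plan(*map(float,t.split(',')))
E
python3 go.py 0.661,-0.0713,0.24,7 0.661,-0.0713,0.096,7
```

```text
shift [ 0.619  -0.3574 -0.0025] turn [-0.001 -0.     0.144] t 0.15
shift [ 0.619  -0.3572  0.1415] turn [-0.001 -0.     0.144] t 0.15
```

carry_out:
  targets:
    - {"hand":75,"x":0.619,"y":-0.357,"z":-0.003,"az":0.144}
    - {"hand":75,"x":0.619,"y":-0.357,"z":-0.003,"az":0.144}
    - {"hand":75,"x":0.619,"y":-0.357,"z":-0.003,"az":0.144}
    - {"hand":75,"x":0.619,"y":-0.357,"z":-0.003,"az":0.144}
    - {"hand":75,"x":0.619,"y":-0.357,"z":-0.003,"az":0.144}
    - {"hand":75,"x":0.619,"y":-0.357,"z":-0.003,"az":0.144}
    - {"hand":75,"x":0.619,"y":-0.357,"z":-0.003,"az":0.144}
    - {"hand":75,"x":0.619,"y":-0.357,"z":-0.003,"az":0.144}
  newtons: 30

```text
schema error: expected keys hand, x, y, z, ax, ay, az
```

```bash
python3 go.py 0.661,-0.0713,0.24,7
```

```text
shift [ 0.619  -0.3574 -0.0025] turn [-0.001 -0.     0.144] t 0.15
```

All keys are required.

carry_out:
  targets:
    - {"hand":75,"x":0.619,"y":-0.357,"z":-0.003,"ax":0,"ay":0,"az":0.144}
    - {"hand":75,"x":0.619,"y":-0.357,"z":-0.003,"ax":0,"ay":0,"az":0.144}
    - {"hand":75,"x":0.619,"y":-0.357,"z":-0.003,"ax":0,"ay":0,"az":0.144}
    - {"hand":75,"x":0.619,"y":-0.357,"z":-0.003,"ax":0,"ay":0,"az":0.144}
    - {"hand":75,"x":0.619,"y":-0.357,"z":-0.003,"ax":0,"ay":0,"az":0.144}
    - {"hand":75,"x":0.619,"y":-0.357,"z":-0.003,"ax":0,"ay":0,"az":0.144}
    - {"hand":75,"x":0.619,"y":-0.357,"z":-0.003,"ax":0,"ay":0,"az":0.144}
    - {"hand":75,"x":0.619,"y":-0.357,"z":-0.003,"ax":0,"ay":0,"az":0.144}
  newtons: 30

```text
t: 1.15
tool_pos: [0.511, -0.2224, 0.4067]
orientation: [3.136, 0.191, -0.0]
force: [1.0, -0.5, -0.2]
opening: 0.0696
gripper_force: 0.0
```

```bash
python3 go.py 0.661,-0.0713,0.24,7
```

```text
shift [ 0.1672 -0.1317 -0.0003] turn [ 0.  0. -0.] t 1.15
```

carry_out:
  targets:
    - {"hand":75,"x":0.167,"y":-0.132,"z":0,"ax":0,"ay":0,"az":0}
    - {"hand":75,"x":0.167,"y":-0.132,"z":0,"ax":0,"ay":0,"az":0}
    - {"hand":75,"x":0.167,"y":-0.132,"z":0,"ax":0,"ay":0,"az":0}
    - {"hand":75,"x":0.167,"y":-0.132,"z":0,"ax":0,"ay":0,"az":0}
    - {"hand":75,"x":0.167,"y":-0.132,"z":0,"ax":0,"ay":0,"az":0}
    - {"hand":75,"x":0.167,"y":-0.132,"z":0,"ax":0,"ay":0,"az":0}
    - {"hand":75,"x":0.167,"y":-0.132,"z":0,"ax":0,"ay":0,"az":0}

```text
t: 2.02
tool_pos: [0.6591, -0.0739, 0.4069]
orientation: [3.136, 0.189, -0.0]
force: [-0.3, -0.6, 0.3]
opening: 0.0695
gripper_force: 0.0
```

```bash
python3 go.py 0.661,-0.0713,0.096,7
python3 - <<'E'
from h import *
im,_=read_camera('wrist'); cv2.imwrite('pics/w1.png',im); print(camera_params('wrist'))
E
```

```text
shift [ 0.0023 -0.0024  0.1439] turn [ 0.     0.    -0.002] t 2.02
{'fx': 325.19226210127806, 'fy': 325.19226210127806, 'cx': 280.22270651491436, 'cy': 210.5792110741049, 'position': array([ 0.7279387 , -0.06780852,  0.3887706 ]), 'rotation': array([-0.2056735 ,  0.18205873, -1.44182811])}
```

View pics/w1.png

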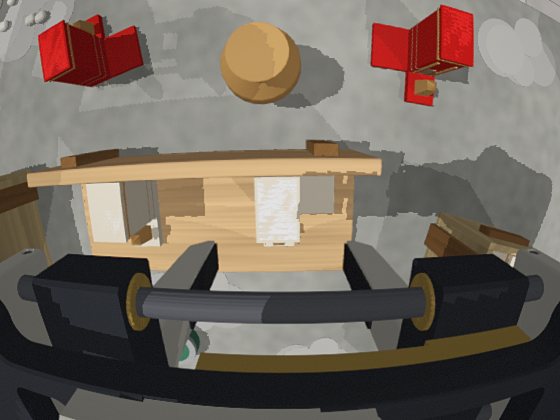

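The wrist view shows the tower at (278,210), centred between the fingers, with its foot to the right (-y), so this is the left-hand one. Descending and gripping.

carry_out:
  targets:
    - {"hand":75,"x":0.0,"y":0,"z":0.05,"ax":0,"ay":0,"az":0}
    - {"hand":75,"x":0.0,"y":0,"z":0.1,"ax":0,"ay":0,"az":0}
    - {"hand":75,"x":0.0,"y":0,"z":0.144,"ax":0,"ay":0,"az":0}
    - {"hand":75,"x":0.0,"y":0,"z":0.144,"ax":0,"ay":0,"az":0}
    - {"hand":20,"x":0.0,"y":0,"z":0.144,"ax":0,"ay":0,"az":0}
    - {"hand":20,"x":0.0,"y":0,"z":0.144,"ax":0,"ay":0,"az":0}
    - {"hand":20,"x":0.0,"y":0,"z":0.144,"ax":0,"ay":0,"az":0}
    - {"hand":20,"x":0.0,"y":0,"z":0.144,"ax":0,"ay":0,"az":0}

```text
t: 3.08
tool_pos: [0.6602, -0.0725, 0.2643]
orientation: [-3.136, -0.192, -0.004]
force: [-1.3, 1.6, 4.4]
opening: 0.0353
gripper_force: 30.0
```

carry_out:
  targets:
    - {"hand":20,"x":0,"y":0,"z":-0.012,"ax":0,"ay":0,"az":0}
    - {"hand":20,"x":-0.02,"y":0,"z":-0.014,"ax":0,"ay":0,"az":0}
    - {"hand":20,"x":-0.038,"y":0,"z":-0.014,"ax":0,"ay":0,"az":0}
    - {"hand":20,"x":-0.038,"y":0,"z":-0.006,"ax":0,"ay":0,"az":0}
    - {"hand":20,"x":-0.038,"y":0,"z":0.0,"ax":0,"ay":0,"az":0}
    - {"hand":20,"x":-0.038,"y":0,"z":0.0,"ax":0,"ay":0,"az":0}

```text
t: 3.82
tool_pos: [0.6225, -0.0773, 0.264]
orientation: [3.136, 0.191, 0.001]
force: [-5.0, 1.1, 5.6]
opening: 0.0357
gripper_force: 30.0
```

carry_out:
  targets:
    - {"hand":75,"x":0,"y":0,"z":0,"ax":0,"ay":0,"az":0}
    - {"hand":75,"x":0,"y":0,"z":0,"ax":0,"ay":0,"az":0}
    - {"hand":75,"x":0,"y":0,"z":0,"ax":0,"ay":0,"az":0}
    - {"hand":80,"x":0,"y":0,"z":-0.05,"ax":0,"ay":0,"az":0}
    - {"hand":80,"x":0,"y":0,"z":-0.1,"ax":0,"ay":0,"az":0}

```text
t: 4.45
tool_pos: [0.6216, -0.0774, 0.363]
orientation: [-3.135, -0.191, 0.003]
force: [0.7, -0.5, -0.2]
opening: 0.074
gripper_force: 0.0
```

```bash
cat > tops.py <<'E'
from h import *
import sys
n=sys.argv[1] if len(sys.argv)>1 else 'scene'
im,P=cloud(n); hsv=cv2.cvtColor(im,cv2.COLOR_BGR2HSV)
m=(hsv[...,1]<70)&(hsv[...,2]>100)&(abs(P[...,2]-.118)<.012)&(P[...,0]<.75)&(P[...,0]>.3)&(abs(P[...,1])<.45)
k,l,st,ce=cv2.connectedComponentsWithStats(m.astype(np.uint8),connectivity=4)
for i in range(1,k):
    if st[i,4]>60:
        q=P[l==i]; print(st[i,4],np.round(ce[i]),np.round(np.nanmedian(q,0),4),cv2.minAreaRect((q[:,:2]*1000).astype(np.float32)))
if len(sys.argv)>2: cv2.imwrite(sys.argv[2],im)
E
python3 tops.py; python3 tops.py side; python3 go.py 0.622,-0.0772,0.196,97
```

```text
190 [400. 153.] [0.5908 0.3684 0.1075] ((595.0538330078125, 368.0154113769531), (64.01165008544922, 38.281982421875), 12.753275871276855)
347 [318. 205.] [0.6392 0.09   0.1172] ((638.70361328125, 90.85380554199219), (58.8912467956543, 38.75301742553711), 6.686465740203857)
397 [249. 229.] [ 0.6229 -0.0773  0.1173] ((621.8392944335938, -77.35735321044922), (59.095306396484375, 38.41355514526367), 6.334075927734375)
324 [124. 278.] [ 0.6055 -0.3575  0.1073] ((608.9542846679688, -357.77667236328125), (37.75487518310547, 63.57463455200195), 83.24217224121094)
95 [294. 137.] [ 0.6041 -0.3519  0.1077] ((604.481689453125, -354.51470947265625), (38.48763656616211, 55.6181755065918), 83.86048126220703)
247 [260. 179.] [ 0.6191 -0.0705  0.1174] ((619.66259765625, -75.21031951904297), (57.9224853515625, 40.76206970214844), 7.361857891082764)
377 [228. 216.] [0.635  0.0963 0.1174] ((636.6417846679688, 92.03643798828125), (59.99162673950195, 41.701255798339844), 8.098383903503418)
600 [190. 324.] [0.5898 0.3651 0.1079] ((587.8497924804688, 370.3121032714844), (61.4093017578125, 43.49112319946289), 13.766680717468262)
shift [-0.0018 -0.0008  0.0077] turn [ 0.012 -0.006 -1.571] t 4.55
```

carry_out:
  targets:
    - {"hand":76,"x":-0.002,"y":-0.001,"z":0,"ax":0,"ay":0,"az":-0.18}
    - {"hand":76,"x":-0.002,"y":-0.001,"z":0,"ax":0,"ay":0,"az":-0.36}
    - {"hand":76,"x":-0.002,"y":-0.001,"z":0,"ax":0,"ay":0,"az":-0.54}
    - {"hand":76,"x":-0.002,"y":-0.001,"z":0,"ax":0,"ay":0,"az":-0.72}
    - {"hand":76,"x":-0.002,"y":-0.001,"z":0,"ax":0,"ay":0,"az":-0.9}
    - {"hand":76,"x":-0.002,"y":-0.001,"z":0,"ax":0,"ay":0,"az":-1.08}
    - {"hand":76,"x":-0.002,"y":-0.001,"z":0,"ax":0,"ay":0,"az":-1.26}
    - {"hand":76,"x":-0.002,"y":-0.001,"z":0,"ax":0,"ay":0,"az":-1.44}

```text
t: 5.55
tool_pos: [0.6198, -0.0767, 0.3624]
orientation: [-2.225, -2.218, 0.0]
force: [0.7, -0.4, 0.3]
opening: 0.0707
gripper_force: 0.0
```

carry_out:
  targets:
    - {"hand":76,"x":0,"y":0,"z":0,"ax":0,"ay":0,"az":-0.131}
    - {"hand":76,"x":0,"y":0,"z":0,"ax":0,"ay":0,"az":-0.131}

```text
t: 5.8
tool_pos: [0.6198, -0.0767, 0.3624]
orientation: [-2.083, -2.352, 0.0]
force: [-0.3, 0.0, -1.2]
opening: 0.0709
gripper_force: 0.0
```

```bash
python3 go.py 0.622,-0.0772,0.098,97
```

```text
shift [-0.0008  0.0021  0.0974] turn [-0.    -0.    -0.001] t 5.8
```

carry_out:
  targets:
    - {"hand":76,"x":-0.001,"y":0.002,"z":0.05,"ax":0,"ay":0,"az":0}
    - {"hand":76,"x":-0.001,"y":0.002,"z":0.085,"ax":0,"ay":0,"az":0}
    - {"hand":76,"x":-0.001,"y":0.002,"z":0.097,"ax":0,"ay":0,"az":0}
    - {"hand":45,"x":-0.001,"y":0.002,"z":0.097,"ax":0,"ay":0,"az":0}
    - {"hand":45,"x":-0.001,"y":0.002,"z":0.097,"ax":0,"ay":0,"az":0}
    - {"hand":45,"x":-0.001,"y":0.002,"z":0.097,"ax":0,"ay":0,"az":0}

```text
t: 6.55
tool_pos: [0.6225, -0.0775, 0.2676]
orientation: [2.081, 2.351, 0.002]
force: [-1.8, 0.6, 1.2]
opening: 0.0557
gripper_force: 29.9
```

carry_out:
  targets:
    - {"hand":45,"x":0,"y":0,"z":-0.03,"ax":0,"ay":0,"az":0}
    - {"hand":45,"x":0,"y":0,"z":-0.08,"ax":0,"ay":0,"az":0}
    - {"hand":45,"x":0,"y":0,"z":-0.13,"ax":0,"ay":0,"az":0}
    - {"hand":45,"x":0,"y":0,"z":-0.14,"ax":0,"ay":0,"az":0}

```text
t: 7.05
tool_pos: [0.6229, -0.0776, 0.411]
orientation: [2.077, 2.347, 0.007]
force: [-0.4, 0.5, -6.0]
opening: 0.0561
gripper_force: 29.9
```

```bash
python3 go.py 0.4726,0.3393,0.24,103.15
```

```text
shift [ 0.4321 -0.0985  0.002 ] turn [ 0.008  0.003 -0.108] t 7.05
```

carry_out:
  targets:
    - {"hand":45,"x":0.043,"y":-0.01,"z":0,"ax":0,"ay":0,"az":-0.01}
    - {"hand":45,"x":0.1,"y":-0.023,"z":0,"ax":0,"ay":0,"az":-0.027}
    - {"hand":45,"x":0.16,"y":-0.037,"z":0,"ax":0,"ay":0,"az":-0.04}
    - {"hand":45,"x":0.22,"y":-0.05,"z":0,"ax":0,"ay":0,"az":-0.055}
    - {"hand":45,"x":0.28,"y":-0.064,"z":0,"ax":0,"ay":0,"az":-0.07}
    - {"hand":45,"x":0.33,"y":-0.075,"z":0,"ax":0,"ay":0,"az":-0.08}
    - {"hand":45,"x":0.37,"y":-0.084,"z":0,"ax":0,"ay":0,"az":-0.095}
    - {"hand":45,"x":0.4,"y":-0.092,"z":0,"ax":0,"ay":0,"az":-0.108}

```text
t: 8.05
tool_pos: [0.4806, 0.31, 0.4031]
orientation: [-1.949, -2.462, 0.004]
force: [0.8, -0.0, -4.3]
opening: 0.0557
gripper_force: 30.0
```

```bash
python3 go.py 0.4726,0.3393,0.24,103.15
```

```text
shift [ 0.0304 -0.0011 -0.0039] turn [-0.003  0.001  0.002] t 8.05
```

carry_out:
  targets:
    - {"hand":45,"x":0.03,"y":-0.001,"z":0,"ax":0,"ay":0,"az":0}
    - {"hand":45,"x":0.03,"y":-0.001,"z":0,"ax":0,"ay":0,"az":0}
    - {"hand":45,"x":0.03,"y":-0.001,"z":0,"ax":0,"ay":0,"az":0}

```text
t: 8.43
tool_pos: [0.4739, 0.337, 0.404]
orientation: [-1.951, -2.462, 0.004]
force: [-0.2, 0.6, -5.9]
opening: 0.056
gripper_force: 30.0
```

```bash
python3 go.py 0.4726,0.3393,0.24,103.15
python3 - <<'E'
from h import *
for n in ('scene','side'):
    im,P=cloud(n); np.savez(n+'2.npz',im=im,P=P)
    if n=='scene': a=im[60:260,280:480]
    else: b=im
    hsv=cv2.cvtColor(im,cv2.COLOR_BGR2HSV)
    m=(hsv[...,1]<70)&(hsv[...,2]>100)&(P[...,2]>.14)&(P[...,2]<.28)&(P[...,0]<.6)&(P[...,0]>.38)&(P[...,1]>.22)&(P[...,1]<.45)
    q=P[m]; print(n,len(q))
    for lo in np.arange(.14,.28,.01):
        w=q[(q[:,2]>=lo)&(q[:,2]<lo+.01)]
        if len(w)>10: print(round(lo,2),len(w),np.round(np.percentile(w[:,:2],[2,50,98],axis=0),3).tolist())
cv2.imwrite('pics/c1.png',np.hstack([cv2.resize(a,(420,420)),b[:420,150:400]]))
E
```

```text
shift [ 0.0025 -0.0008 -0.003 ] turn [-0.002  0.001  0.001] t 8.43
scene 568
0.15 19 [[0.46, 0.272], [0.495, 0.301], [0.512, 0.322]]
0.16 319 [[0.416, 0.271], [0.481, 0.299], [0.513, 0.321]]
0.25 225 [[0.446, 0.314], [0.474, 0.335], [0.504, 0.354]]
side 3828
0.15 146 [[0.408, 0.339], [0.45, 0.349], [0.494, 0.359]]
0.16 594 [[0.409, 0.308], [0.438, 0.34], [0.493, 0.359]]
0.17 211 [[0.419, 0.326], [0.467, 0.353], [0.495, 0.36]]
0.18 203 [[0.443, 0.347], [0.469, 0.353], [0.496, 0.36]]
0.19 212 [[0.444, 0.348], [0.47, 0.354], [0.496, 0.36]]
0.2 218 [[0.444, 0.347], [0.47, 0.354], [0.496, 0.36]]
0.21 222 [[0.443, 0.342], [0.47, 0.354], [0.497, 0.36]]
0.22 316 [[0.434, 0.337], [0.47, 0.354], [0.51, 0.36]]
0.23 354 [[0.432, 0.336], [0.469, 0.354], [0.511, 0.36]]
0.24 232 [[0.431, 0.336], [0.466, 0.353], [0.513, 0.36]]
0.25 1076 [[0.433, 0.318], [0.474, 0.341], [0.51, 0.36]]
0.26 35 [[0.435, 0.338], [0.444, 0.339], [0.515, 0.357]]
```

View pics/c1.png

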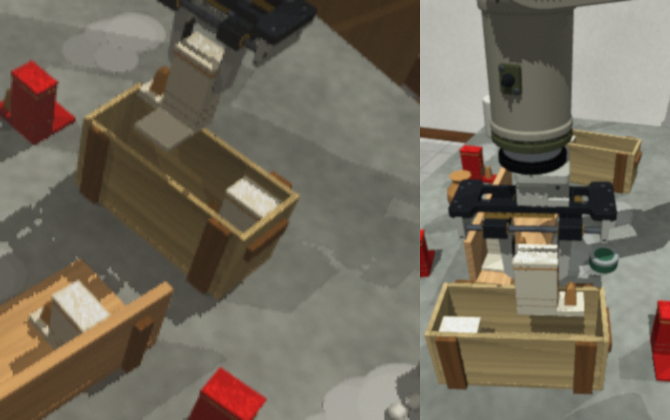

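The bookend hangs over the free space, aligned with the crate, and its pose agrees with the TCP to about 0.5 mm. Now a tighter crate fit from the mid-rim points, doing both crates.

```bash
python3 - <<'E'
from h import *
for name,(cx,cy,yaw) in dict(L=(.508,.324,13.15),R=(.516,-.3266,-6)).items():
  for n in ('scene','side','scene2','side2'):
    P=np.load(n+'.npz')['P'].reshape(-1,3); c=np.radians(yaw)
    X=(P[:,0]-cx)*np.cos(c)+(P[:,1]-cy)*np.sin(c); Y=-(P[:,0]-cx)*np.sin(c)+(P[:,1]-cy)*np.cos(c)
    rim=(abs(P[:,2]-.1235)<.003)
    for lab,A,B,half in (('+y',X,Y,49),('-y',X,-Y,49),('+x',Y,X,129),('-x',Y,-X,129)):
        m=rim&(abs(A)<(.10 if half==49 else .035))&(abs(B-half/1000)<.012)
        a,b=A[m]*1000,B[m]*1000
        if len(a)<15: continue
        # mid-line by binned (min+max)/2
        p=np.polyfit(a,b,1); k=abs(b-np.polyval(p,a))<6; p=np.polyfit(a[k],b[k],1)
        print(name,n,lab,len(a),'span',np.round(np.percentile(b,[3,50,97]),1),'off',round(p[1]-half,1),'slope_deg',round(np.degrees(np.arctan(p[0])),2))
E
```

```text
L scene +y 232 span [43.6 48.2 56.5] off -0.8 slope_deg 0.29
L scene -y 245 span [45.1 50.7 58.4] off 1.2 slope_deg -0.09
L scene +x 73 span [125.9 130.3 133.7] off 1.0 slope_deg -0.94
L scene -x 61 span [123.3 127.  132.4] off -1.5 slope_deg -0.66
L side +y 879 span [46.5 51.7 59.3] off 2.3 slope_deg 0.03
L side -y 637 span [43.1 46.7 57. ] off -2.2 slope_deg -0.1
L side +x 200 span [123.9 127.4 131.7] off -1.5 slope_deg -0.34
L side -x 193 span [125.8 129.6 133.4] off 0.6 slope_deg -0.17
L scene2 +y 144 span [43.  48.4 58.2] off -1.3 slope_deg 1.09
L scene2 -y 238 span [45.  50.3 58.8] off 1.0 slope_deg -0.01
L scene2 +x 76 span [125.6 130.1 133.5] off 0.9 slope_deg -0.25
L scene2 -x 59 span [122.9 127.6 132. ] off -1.4 slope_deg -0.6
L side2 +y 881 span [46.4 51.8 59. ] off 2.2 slope_deg 0.13
L side2 -y 373 span [43.3 47.4 58.5] off -1.7 slope_deg -0.39
L side2 +x 197 span [124.  127.7 131.7] off -1.4 slope_deg -0.21
L side2 -x 193 span [125.8 129.4 133.4] off 0.5 slope_deg 0.06
R scene +y 327 span [45.7 50.1 58.7] off 0.8 slope_deg 0.15
R scene -y 358 span [44.4 48.7 58.6] off -0.5 slope_deg -0.23
R scene +x 146 span [126.8 131.  135.1] off 2.0 slope_deg -0.36
R scene -x 93 span [122.  126.7 131.4] off -2.3 slope_deg -0.2
R side +y 164 span [45.1 52.1 58.7] off 2.9 slope_deg 0.29
R side -y 148 span [42.1 46.3 55.5] off -2.8 slope_deg -0.11
R side +x 31 span [124.2 126.7 130.3] off -1.9 slope_deg -0.51
R side -x 35 span [125.2 129.5 133.2] off 0.3 slope_deg 0.67
R scene2 +y 328 span [45.6 49.9 58.7] off 0.7 slope_deg 0.11
R scene2 -y 367 span [44.5 48.9 59.2] off -0.5 slope_deg -0.18
R scene2 +x 143 span [127.  131.1 134.8] off 2.0 slope_deg -0.43
R scene2 -x 97 span [122.7 126.2 132. ] off -2.4 slope_deg 0.28
R side2 +y 131 span [45.4 51.3 59.6] off 2.2 slope_deg -0.24
R side2 -y 124 span [42.1 46.5 54.5] off -2.6 slope_deg 0.04
R side2 -x 35 span [125.4 129.2 133. ] off 0.4 slope_deg -0.45
```

```bash
python3 go.py 0.4722,0.3405,0.24,103.2; python3 -c "
from h import *
print(read_state()['tool_pos'])"
```

```text
shift [ 0.0043 -0.0012 -0.0022] turn [-0.001  0.001 -0.001] t 8.53
[0.47432543 0.33657457 0.40481627]
```

carry_out:
  targets:
    - {"hand":45,"x":0.004,"y":-0.001,"z":0,"ax":0,"ay":0,"az":0}
    - {"hand":45,"x":0.004,"y":-0.001,"z":0.015,"ax":0,"ay":0,"az":0}
    - {"hand":45,"x":0.004,"y":-0.001,"z":0.03,"ax":0,"ay":0,"az":0}
    - {"hand":45,"x":0.004,"y":-0.001,"z":0.045,"ax":0,"ay":0,"az":0}
    - {"hand":45,"x":0.004,"y":-0.001,"z":0.06,"ax":0,"ay":0,"az":0}
    - {"hand":45,"x":0.004,"y":-0.001,"z":0.06,"ax":0,"ay":0,"az":0}

```text
t: 9.28
tool_pos: [0.4717, 0.3407, 0.3435]
orientation: [-1.951, -2.461, 0.005]
force: [0.1, 0.3, -4.5]
opening: 0.0559
gripper_force: 30.0
```

```bash
python3 go.py 0.4722,0.3405,0.0906,103.2
python3 - <<'E'
from h import *
im,P=cloud('side'); cv2.imwrite('pics/c2.png',cv2.resize(im[190:400,130:410],(800,600))); print(read_state()['force'])
E
```

```text
shift [-0.0002  0.0008  0.0859] turn [-0.004  0.001 -0.   ] t 9.28
[ 0.35866845 -0.06586301 -4.50061374]
```

View pics/c2.png

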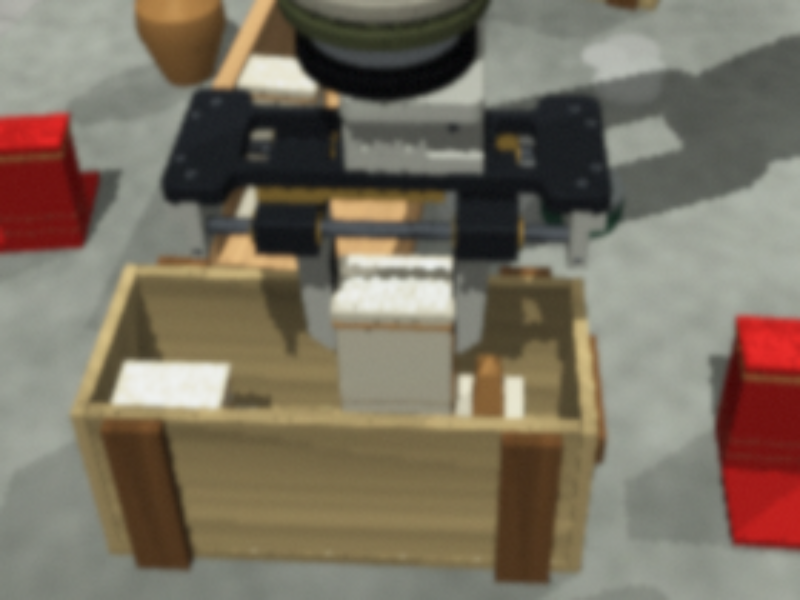

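The bookend is below the rim with no contact force. I'll lower further.

carry_out:
  targets:
    - {"hand":45,"x":0,"y":0,"z":0.015,"ax":0,"ay":0,"az":0}
    - {"hand":45,"x":0,"y":0,"z":0.03,"ax":0,"ay":0,"az":0}
    - {"hand":45,"x":0,"y":0,"z":0.045,"ax":0,"ay":0,"az":0}
    - {"hand":45,"x":0,"y":0,"z":0.06,"ax":0,"ay":0,"az":0}
    - {"hand":45,"x":0,"y":0,"z":0.07,"ax":0,"ay":0,"az":0}
    - {"hand":45,"x":0,"y":0,"z":0.077,"ax":0,"ay":0,"az":0}
    - {"hand":45,"x":0,"y":0,"z":0.081,"ax":0,"ay":0,"az":0}

```text
t: 10.2
tool_pos: [0.4723, 0.3411, 0.2646]
orientation: [-1.952, -2.462, -0.0]
force: [-0.2, -0.4, -5.0]
opening: 0.0557
gripper_force: 30.0
```

carry_out:
  targets:
    - {"hand":45,"x":0,"y":0,"z":0.002,"ax":0,"ay":0,"az":0}
    - {"hand":45,"x":0,"y":0,"z":0.004,"ax":0,"ay":0,"az":0}
    - {"hand":45,"x":0,"y":0,"z":0.005,"ax":0,"ay":0,"az":0}

```text
t: 10.58
tool_pos: [0.4723, 0.3411, 0.2601]
orientation: [1.952, 2.462, 0.001]
force: [0.5, -0.7, -5.4]
opening: 0.0558
gripper_force: 30.0
```

carry_out:
  targets:
    - {"hand":45,"x":0,"y":0,"z":0.001,"ax":0,"ay":0,"az":0}
    - {"hand":45,"x":0,"y":0,"z":0.002,"ax":0,"ay":0,"az":0}
    - {"hand":45,"x":0,"y":0,"z":0.003,"ax":0,"ay":0,"az":0}
    - {"hand":45,"x":0,"y":0,"z":0.003,"ax":0,"ay":0,"az":0}

```text
t: 11.08
tool_pos: [0.4723, 0.3411, 0.2578]
orientation: [1.952, 2.462, 0.0]
force: [-4.5, -2.2, 4.6]
opening: 0.0562
gripper_force: 30.0
```

The floor carries it now (force -5 to +4.6 N). Releasing and retreating.

carry_out:
  targets:
    - {"hand":76,"x":0,"y":0,"z":0,"ax":0,"ay":0,"az":0}
    - {"hand":76,"x":0,"y":0,"z":0,"ax":0,"ay":0,"az":0}
    - {"hand":76,"x":0,"y":0,"z":0,"ax":0,"ay":0,"az":0}
    - {"hand":76,"x":0,"y":0,"z":-0.03,"ax":0,"ay":0,"az":0}
    - {"hand":76,"x":0,"y":0,"z":-0.08,"ax":0,"ay":0,"az":0}
    - {"hand":76,"x":0,"y":0,"z":-0.14,"ax":0,"ay":0,"az":0}
    - {"hand":76,"x":0,"y":0,"z":-0.15,"ax":0,"ay":0,"az":0}

```text
t: 11.95
tool_pos: [0.4732, 0.3417, 0.413]
orientation: [1.95, 2.459, 0.014]
force: [-0.2, -0.0, -0.2]
opening: 0.0704
gripper_force: 0.0
```

```bash
python3 tops.py; python3 tops.py side;  python3 go.py 0.6382,0.0912,0.24,7
```

```text
193 [365. 128.] [0.476  0.3391 0.1076] ((475.1678466796875, 338.532958984375), (58.213340759277344, 37.81935501098633), 13.313961029052734)
186 [402. 154.] [0.5976 0.3683 0.1078] ((596.3907470703125, 362.33245849609375), (61.373291015625, 48.47428894042969), 16.46990203857422)
343 [318. 205.] [0.6389 0.0901 0.1172] ((638.2464599609375, 90.77320861816406), (58.67261505126953, 37.99912643432617), 7.1204023361206055)
334 [124. 278.] [ 0.6057 -0.3579  0.1073] ((609.688232421875, -357.7732238769531), (38.132080078125, 63.23167419433594), 83.44282531738281)
603 [190. 324.] [0.5901 0.3651 0.1079] ((587.8575439453125, 370.41455078125), (61.561344146728516, 44.949581146240234), 13.510995864868164)
626 [268. 327.] [0.4724 0.3375 0.1079] ((472.08837890625, 342.4466552734375), (57.44855499267578, 44.77297592163086), 13.738131523132324)
shift [-0.2812  0.1042  0.0018] turn [ 0.002 -0.004  1.679] t 12.05
```

The left-hand one is packed flat (top z 0.108) at yaw 13.5°. Now the right-hand one.

carry_out:
  targets:
    - {"hand":75,"x":-0.035,"y":0.013,"z":0.002,"ax":0,"ay":0,"az":0.18}
    - {"hand":75,"x":-0.07,"y":0.026,"z":0.002,"ax":0,"ay":0,"az":0.36}
    - {"hand":75,"x":-0.11,"y":0.04,"z":0.002,"ax":0,"ay":0,"az":0.54}
    - {"hand":75,"x":-0.15,"y":0.055,"z":0.002,"ax":0,"ay":0,"az":0.72}
    - {"hand":75,"x":-0.19,"y":0.07,"z":0.002,"ax":0,"ay":0,"az":0.9}
    - {"hand":75,"x":-0.23,"y":0.085,"z":0.002,"ax":0,"ay":0,"az":1.08}
    - {"hand":75,"x":-0.26,"y":0.096,"z":0.002,"ax":0,"ay":0,"az":1.26}
    - {"hand":75,"x":-0.281,"y":0.104,"z":0.002,"ax":0,"ay":0,"az":1.44}

```text
t: 13.05
tool_pos: [0.6378, 0.0896, 0.4013]
orientation: [-3.092, -0.553, 0.007]
force: [0.0, 0.7, -1.0]
opening: 0.0694
gripper_force: 0.0
```

```bash
python3 go.py 0.6382,0.0912,0.24,7
```

```text
shift [ 0.0009 -0.0014 -0.0057] turn [-0.001  0.005  0.232] t 13.05
```

carry_out:
  targets:
    - {"hand":75,"x":0.001,"y":-0.001,"z":0,"ax":0,"ay":0,"az":0.12}
    - {"hand":75,"x":0.001,"y":-0.001,"z":0,"ax":0,"ay":0,"az":0.234}
    - {"hand":75,"x":0.001,"y":-0.001,"z":0,"ax":0,"ay":0,"az":0.234}

```text
t: 13.42
tool_pos: [0.6378, 0.0923, 0.4019]
orientation: [-3.135, -0.2, 0.007]
force: [0.9, -0.3, 0.7]
opening: 0.0698
gripper_force: 0.0
```

```bash
python3 go.py 0.6382,0.0912,0.096,7
```

```text
shift [0.0009 0.0012 0.1389] turn [-0.     0.004  0.005] t 13.43
```

carry_out:
  targets:
    - {"hand":75,"x":0.0,"y":0.001,"z":0.05,"ax":0,"ay":0,"az":0}
    - {"hand":75,"x":0.0,"y":0.001,"z":0.1,"ax":0,"ay":0,"az":0.005}
    - {"hand":75,"x":0.0,"y":0.001,"z":0.139,"ax":0,"ay":0,"az":0.005}
    - {"hand":75,"x":0.0,"y":0.001,"z":0.139,"ax":0,"ay":0,"az":0.005}
    - {"hand":20,"x":0.0,"y":0.001,"z":0.139,"ax":0,"ay":0,"az":0.005}
    - {"hand":20,"x":0.0,"y":0.001,"z":0.139,"ax":0,"ay":0,"az":0.005}
    - {"hand":20,"x":0.0,"y":0.001,"z":0.139,"ax":0,"ay":0,"az":0.005}
    - {"hand":20,"x":0.0,"y":0.001,"z":0.139,"ax":0,"ay":0,"az":0.005}

```text
t: 14.42
tool_pos: [0.6387, 0.0914, 0.2671]
orientation: [3.136, 0.191, 0.003]
force: [-0.5, 0.4, 3.4]
opening: 0.0359
gripper_force: 30.0
```

carry_out:
  targets:
    - {"hand":20,"x":0,"y":0,"z":-0.012,"ax":0,"ay":0,"az":0}
    - {"hand":20,"x":-0.02,"y":0,"z":-0.014,"ax":0,"ay":0,"az":0}
    - {"hand":20,"x":-0.038,"y":0,"z":-0.014,"ax":0,"ay":0,"az":0}
    - {"hand":20,"x":-0.038,"y":0,"z":-0.006,"ax":0,"ay":0,"az":0}
    - {"hand":20,"x":-0.038,"y":0,"z":0.0,"ax":0,"ay":0,"az":0}
    - {"hand":20,"x":-0.038,"y":0,"z":0.0,"ax":0,"ay":0,"az":0}

```text
t: 15.18
tool_pos: [0.6013, 0.0869, 0.2667]
orientation: [-3.136, -0.191, -0.001]
force: [-3.5, -0.2, 4.7]
opening: 0.0359
gripper_force: 30.0
```

carry_out:
  targets:
    - {"hand":75,"x":0,"y":0,"z":0,"ax":0,"ay":0,"az":0}
    - {"hand":75,"x":0,"y":0,"z":0,"ax":0,"ay":0,"az":0}
    - {"hand":75,"x":0,"y":0,"z":0,"ax":0,"ay":0,"az":0}
    - {"hand":76,"x":0,"y":0,"z":-0.05,"ax":0,"ay":0,"az":0}
    - {"hand":76,"x":0,"y":0,"z":-0.1,"ax":0,"ay":0,"az":0}

```text
t: 15.8
tool_pos: [0.6002, 0.0868, 0.3661]
orientation: [-3.136, -0.191, 0.003]
force: [1.1, 1.0, 0.9]
opening: 0.0702
gripper_force: 0.0
```

carry_out:
  targets:
    - {"hand":76,"x":0,"y":0,"z":0,"ax":0,"ay":0,"az":-0.18}
    - {"hand":76,"x":0,"y":0,"z":0,"ax":0,"ay":0,"az":-0.36}
    - {"hand":76,"x":0,"y":0,"z":0,"ax":0,"ay":0,"az":-0.54}
    - {"hand":76,"x":0,"y":0,"z":0,"ax":0,"ay":0,"az":-0.72}
    - {"hand":76,"x":0,"y":0,"z":0,"ax":0,"ay":0,"az":-0.9}
    - {"hand":76,"x":0,"y":0,"z":0,"ax":0,"ay":0,"az":-1.08}
    - {"hand":76,"x":0,"y":0,"z":0,"ax":0,"ay":0,"az":-1.26}
    - {"hand":76,"x":0,"y":0,"z":0,"ax":0,"ay":0,"az":-1.44}

```text
t: 16.8
tool_pos: [0.6006, 0.0868, 0.3658]
orientation: [2.225, 2.218, 0.0]
force: [0.3, -0.3, 0.5]
opening: 0.0703
gripper_force: 0.0
```

carry_out:
  targets:
    - {"hand":76,"x":0,"y":0,"z":0,"ax":0,"ay":0,"az":-0.131}
    - {"hand":76,"x":0,"y":0,"z":0,"ax":0,"ay":0,"az":-0.131}

```text
t: 17.05
tool_pos: [0.6006, 0.0868, 0.3658]
orientation: [-2.083, -2.352, 0.0]
force: [0.8, 0.2, -0.5]
opening: 0.0712
gripper_force: 0.0
```

```bash
python3 tops.py; python3 tops.py side; python3 go.py 0.6010,0.0868,0.098,97
```

```text
176 [365. 128.] [0.4767 0.3384 0.1076] ((474.91925048828125, 338.15924072265625), (58.04022979736328, 37.657039642333984), 13.586231231689453)
194 [400. 154.] [0.5932 0.3646 0.1077] ((595.4589233398438, 364.0174560546875), (63.739322662353516, 43.26187515258789), 11.744976043701172)
346 [308. 194.] [0.6013 0.0859 0.1172] ((599.5399780273438, 86.97555541992188), (59.369667053222656, 38.72111892700195), 6.650419235229492)
345 [124. 278.] [ 0.6066 -0.3571  0.1074] ((609.9111938476562, -358.1131286621094), (38.01143264770508, 63.66834259033203), 84.07331848144531)
77 [298. 137.] [ 0.5917 -0.3583  0.1078] ((595.0060424804688, -358.70068359375), (46.73738098144531, 40.37340545654297), 81.53693389892578)
377 [246. 218.] [0.5966 0.0922 0.1176] ((597.9530639648438, 87.9913330078125), (58.20394515991211, 41.06505584716797), 7.393288612365723)
603 [190. 324.] [0.5897 0.365  0.108 ] ((588.3704223632812, 370.3620300292969), (60.231327056884766, 45.23368835449219), 15.669342041015625)
622 [268. 327.] [0.4726 0.3373 0.1079] ((471.8815612792969, 343.2225646972656), (57.65345001220703, 45.19255447387695), 12.597167015075684)
shift [-1.000e-04  4.000e-04  1.008e-01] turn [-0.    -0.    -0.003] t 17.15
```

carry_out:
  targets:
    - {"hand":76,"x":0,"y":0,"z":0.05,"ax":0,"ay":0,"az":0}
    - {"hand":76,"x":0,"y":0,"z":0.087,"ax":0,"ay":0,"az":0}
    - {"hand":76,"x":0,"y":0,"z":0.099,"ax":0,"ay":0,"az":0}
    - {"hand":45,"x":0,"y":0,"z":0.099,"ax":0,"ay":0,"az":0}
    - {"hand":45,"x":0,"y":0,"z":0.099,"ax":0,"ay":0,"az":0}
    - {"hand":45,"x":0,"y":0,"z":0.099,"ax":0,"ay":0,"az":0}

```text
t: 17.9
tool_pos: [0.6012, 0.0868, 0.2687]
orientation: [2.081, 2.351, 0.003]
force: [-1.5, -0.7, 2.1]
opening: 0.0562
gripper_force: 29.8
```

carry_out:
  targets:
    - {"hand":45,"x":0,"y":0,"z":-0.03,"ax":0,"ay":0,"az":0}
    - {"hand":45,"x":0,"y":0,"z":-0.08,"ax":0,"ay":0,"az":0}
    - {"hand":45,"x":0,"y":0,"z":-0.13,"ax":0,"ay":0,"az":0}
    - {"hand":45,"x":0,"y":0,"z":-0.14,"ax":0,"ay":0,"az":0}

```text
t: 18.4
tool_pos: [0.6015, 0.087, 0.4122]
orientation: [2.078, 2.348, 0.01]
force: [1.4, -0.2, -4.4]
opening: 0.0559
gripper_force: 29.9
```

```bash
python3 - <<'E'
import numpy as np
c=np.radians(-6); a=np.array([.516,-.3266])
M=np.array([[np.cos(c),-np.sin(c)],[np.sin(c),np.cos(c)]]); print(a+M@[-.031,-.023])
E
python3 go.py 0.4828,-0.3462,0.24,84
```

```text
[ 0.48276567 -0.34623362]
shift [-0.4155 -0.1706  0.0039] turn [ 0.009 -0.001  0.227] t 18.4
```

carry_out:
  targets:
    - {"hand":45,"x":-0.04,"y":-0.016,"z":0,"ax":0,"ay":0,"az":0.02}
    - {"hand":45,"x":-0.095,"y":-0.039,"z":0,"ax":0,"ay":0,"az":0.05}
    - {"hand":45,"x":-0.15,"y":-0.062,"z":0,"ax":0,"ay":0,"az":0.08}
    - {"hand":45,"x":-0.205,"y":-0.084,"z":0,"ax":0,"ay":0,"az":0.11}
    - {"hand":45,"x":-0.26,"y":-0.107,"z":0,"ax":0,"ay":0,"az":0.14}
    - {"hand":45,"x":-0.315,"y":-0.129,"z":0,"ax":0,"ay":0,"az":0.17}
    - {"hand":45,"x":-0.36,"y":-0.148,"z":0,"ax":0,"ay":0,"az":0.2}
    - {"hand":45,"x":-0.395,"y":-0.162,"z":0,"ax":0,"ay":0,"az":0.227}

```text
t: 19.4
tool_pos: [0.4866, -0.3268, 0.4046]
orientation: [-2.336, -2.097, 0.001]
force: [0.2, -0.5, -4.1]
opening: 0.0554
gripper_force: 30.0
```

```bash
python3 go.py 0.4829,-0.3447,0.24,84
```

```text
shift [-0.0182 -0.0017 -0.0024] turn [-0.002 -0.001 -0.003] t 19.4
```

carry_out:
  targets:
    - {"hand":45,"x":-0.018,"y":-0.002,"z":0,"ax":0,"ay":0,"az":-0.002}
    - {"hand":45,"x":-0.018,"y":-0.002,"z":0,"ax":0,"ay":0,"az":-0.002}
    - {"hand":45,"x":-0.018,"y":-0.002,"z":0,"ax":0,"ay":0,"az":-0.002}

```text
t: 19.77
tool_pos: [0.4843, -0.3416, 0.4061]
orientation: [-2.331, -2.104, -0.001]
force: [-0.5, -0.1, -5.3]
opening: 0.0558
gripper_force: 30.0
```

```bash
python3 go.py 0.4829,-0.3447,0.24,84
python3 - <<'E'
from h import *
ims=[]
for n in ('scene','side'):
    im,P=cloud(n); ims.append(im); z=P[...,2]
    hsv=cv2.cvtColor(im,cv2.COLOR_BGR2HSV)
    m=(hsv[...,1]<70)&(hsv[...,2]>60)&(z>.14)&(z<.27)&(P[...,0]<.6)&(P[...,0]>.38)&(P[...,1]<-.22)&(P[...,1]>-.45)
    q=P[m]
    for lo in np.arange(.14,.27,.01):
        w=q[(q[:,2]>=lo)&(q[:,2]<lo+.01)]
        if len(w)>10: print(n,round(lo,2),len(w),np.round(np.percentile(w[:,:2],[2,50,98],axis=0),3).tolist(),cv2.minAreaRect((w[:,:2]*1000).astype(np.float32)))
cv2.imwrite('pics/c3.png',np.hstack([cv2.resize(ims[0][120:330,60:230],(340,420)),cv2.resize(ims[1][80:220,230:430],(440,420))]))
print(read_state()['tool_pos'])
E
```

```text
shift [-0.0032 -0.0011 -0.0009] turn [-0.001 -0.001  0.003] t 19.77
scene 0.15 34 [[0.483, -0.356], [0.516, -0.318], [0.52, -0.28]] ((487.7792053222656, -329.5093994140625), (98.42327880859375, 70.3174057006836), 21.583911895751953)
scene 0.16 604 [[0.429, -0.349], [0.493, -0.303], [0.519, -0.275]] ((471.16607666015625, -312.85040283203125), (80.77594757080078, 96.12867736816406), 83.71912384033203)
scene 0.17 68 [[0.468, -0.357], [0.513, -0.334], [0.516, -0.319]] ((496.2608337402344, -326.8321228027344), (28.6053409576416, 63.3669548034668), 51.63951873779297)
scene 0.18 77 [[0.464, -0.357], [0.513, -0.333], [0.516, -0.319]] ((495.3270263671875, -326.8662109375), (29.749103546142578, 65.94379425048828), 52.53968048095703)
scene 0.19 80 [[0.466, -0.357], [0.513, -0.334], [0.516, -0.319]] ((495.502197265625, -327.7228698730469), (28.496196746826172, 65.30286407470703), 52.47719955444336)
scene 0.2 80 [[0.465, -0.358], [0.513, -0.333], [0.516, -0.319]] ((496.65911865234375, -328.2965393066406), (30.0448055267334, 64.16148376464844), 49.89838790893555)
scene 0.21 55 [[0.464, -0.359], [0
[... 2124 characters left out ...]
side 0.23 120 [[0.443, -0.338], [0.482, -0.324], [0.526, -0.317]] ((483.783203125, -326.87823486328125), (84.57271575927734, 26.823347091674805), 2.2720487117767334)
side 0.24 86 [[0.442, -0.337], [0.482, -0.326], [0.527, -0.318]] ((483.5870666503906, -326.93780517578125), (86.49198913574219, 23.984352111816406), 2.9806604385375977)
side 0.25 176 [[0.443, -0.359], [0.484, -0.33], [0.525, -0.318]] ((484.1848449707031, -339.1519775390625), (42.0341682434082, 86.6695556640625), 85.93608093261719)
side 0.26 54 [[0.44, -0.343], [0.512, -0.333], [0.528, -0.324]] ((484.0169982910156, -338.9342346191406), (22.42807960510254, 88.23117065429688), 83.2615737915039)
[ 0.48447429 -0.34142377  0.40659828]
```

View pics/c3.png

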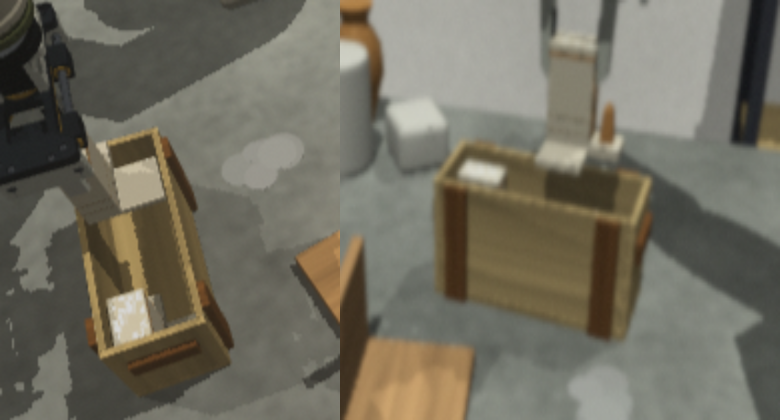

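carry_out:
  targets:
    - {"hand":45,"x":-0.004,"y":0,"z":0,"ax":0,"ay":0,"az":0.002}
    - {"hand":45,"x":-0.004,"y":0,"z":0.01,"ax":0,"ay":0,"az":0.002}
    - {"hand":45,"x":-0.004,"y":0,"z":0.016,"ax":0,"ay":0,"az":0.002}
    - {"hand":45,"x":-0.004,"y":0,"z":0.016,"ax":0,"ay":0,"az":0.002}

```text
t: 20.38
tool_pos: [0.4833, -0.3464, 0.3895]
orientation: [-2.333, -2.1, 0.0]
force: [-0.4, 0.4, -4.1]
opening: 0.0557
gripper_force: 30.0
```

```bash
python3 go.py 0.4828,-0.3455,0.24,84
python3 - <<'E'
from h import *
cx,cy,c=.516,-.3266,np.radians(-6)
for n in ('scene','side'):
    im,P=cloud(n); hsv=cv2.cvtColor(im,cv2.COLOR_BGR2HSV)
    X=1000*((P[...,0]-cx)*np.cos(c)+(P[...,1]-cy)*np.sin(c)); Y=1000*(-(P[...,0]-cx)*np.sin(c)+(P[...,1]-cy)*np.cos(c)); z=P[...,2]
    cream=(hsv[...,1]<70)&(hsv[...,2]>60)
    foot=cream&(z>.139)&(z<.155)&(X>-50)&(X<-10)&(Y>0)&(Y<60)
    if n=='scene':
        f=foot&(z>.142); 
    else: f=foot
    print(n,'foot z',np.round(np.percentile(z[f],[5,50,95]),4),'Y',np.round(np.percentile(Y[f],[2,50,95,99]),1),f.sum())
    face=(z>.17)&(z<.21)&(X>-55)&(X<-8)&(Y>-12)&(Y<8)
    if n=='side': print('face Y',np.round(np.percentile(Y[face],[10,50,90]),1))
    back=(z>.17)&(z<.2)&(X>-10)&(X<10)&cream&(Y>-60)&(Y<10)
    if n=='scene': print('back Y',np.round(np.percentile(Y[back],[2,50,98]),1),back.sum())
    rim=(abs(z-.1235)<.003)
    for s in (1,-1):
        m=rim&(abs(X-20)<25)&(abs(s*Y-49)<12)&~cream
        print('rim',s,np.round(np.percentile(Y[m],[5,50,95]),1),m.sum())
E
```

```text
shift [ 0.0008 -0.0006 -0.0175] turn [-0.002 -0.001 -0.   ] t 20.38
scene foot z [0.1447 0.1468 0.1489] Y [ 1.1 22.2 42.8 44.1] 320
back Y [-37.3 -16.9  -2.2] 147
rim 1 [45.9 49.4 52.9] 72
rim -1 [-51.9 -48.1 -44.5] 83
side foot z [0.1428 0.1481 0.1499] Y [ 0.8 29.5 45.6 47.2] 126
face Y [-5.4 -3.  -0.7]
rim 1 [46.1 52.1 56. ] 39
rim -1 [-51.2 -46.3 -43.3] 18
```

Both views put it within 2 mm of the centre of the play. I'll nudge 1 mm and lower.

carry_out:
  targets:
    - {"hand":45,"x":-0.001,"y":-0.001,"z":0,"ax":0,"ay":0,"az":0}
    - {"hand":45,"x":-0.001,"y":-0.001,"z":0.012,"ax":0,"ay":0,"az":0}
    - {"hand":45,"x":-0.001,"y":-0.001,"z":0.024,"ax":0,"ay":0,"az":0}
    - {"hand":45,"x":-0.001,"y":-0.001,"z":0.034,"ax":0,"ay":0,"az":0}
    - {"hand":45,"x":-0.001,"y":-0.001,"z":0.044,"ax":0,"ay":0,"az":0}
    - {"hand":45,"x":-0.001,"y":-0.001,"z":0.044,"ax":0,"ay":0,"az":0}

```text
t: 21.22
tool_pos: [0.4821, -0.3472, 0.3454]
orientation: [-2.333, -2.1, 0.0]
force: [-0.4, 0.0, -4.3]
opening: 0.0561
gripper_force: 30.0
```

```bash
python3 go.py 0.4828,-0.3469,0.0917,84
python3 - <<'E'
from h import *
im,P=cloud('scene'); cv2.imwrite('pics/c4.png',cv2.resize(im[150:330,60:240],(600,600))); print(read_state()['force'])
E
```

```text
shift [0.0003 0.0008 0.0867] turn [-0.002 -0.001 -0.   ] t 21.23
[ 0.38429771 -0.58755001 -4.08877796]
```

View pics/c4.png

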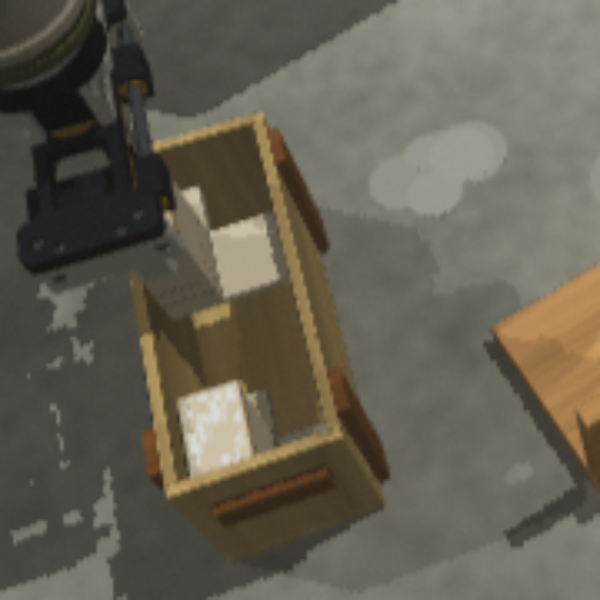

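It is inside the rim with no contact. Continuing down.

carry_out:
  targets:
    - {"hand":45,"x":0,"y":0,"z":0.012,"ax":0,"ay":0,"az":0}
    - {"hand":45,"x":0,"y":0,"z":0.025,"ax":0,"ay":0,"az":0}
    - {"hand":45,"x":0,"y":0,"z":0.04,"ax":0,"ay":0,"az":0}
    - {"hand":45,"x":0,"y":0,"z":0.055,"ax":0,"ay":0,"az":0}
    - {"hand":45,"x":0,"y":0,"z":0.068,"ax":0,"ay":0,"az":0}
    - {"hand":45,"x":0,"y":0,"z":0.077,"ax":0,"ay":0,"az":0}
    - {"hand":45,"x":0,"y":0,"z":0.082,"ax":0,"ay":0,"az":0}

```text
t: 22.15
tool_pos: [0.4824, -0.3474, 0.2641]
orientation: [-2.334, -2.101, 0.0]
force: [-0.1, 0.6, -4.7]
opening: 0.0556
gripper_force: 30.0
```

carry_out:
  targets:
    - {"hand":45,"x":0,"y":0,"z":0.002,"ax":0,"ay":0,"az":0}
    - {"hand":45,"x":0,"y":0,"z":0.004,"ax":0,"ay":0,"az":0}
    - {"hand":45,"x":0,"y":0,"z":0.005,"ax":0,"ay":0,"az":0}
    - {"hand":45,"x":0,"y":0,"z":0.006,"ax":0,"ay":0,"az":0}

```text
t: 22.65
tool_pos: [0.4825, -0.3476, 0.2591]
orientation: [2.335, 2.101, 0.0]
force: [-0.0, -0.6, -4.7]
opening: 0.056
gripper_force: 30.0
```

carry_out:
  targets:
    - {"hand":45,"x":0,"y":0,"z":0.001,"ax":0,"ay":0,"az":0}
    - {"hand":45,"x":0,"y":0,"z":0.002,"ax":0,"ay":0,"az":0}
    - {"hand":45,"x":0,"y":0,"z":0.002,"ax":0,"ay":0,"az":0}

```text
t: 23.02
tool_pos: [0.4826, -0.3477, 0.2588]
orientation: [2.334, 2.101, -0.0]
force: [-5.2, 3.7, 10.3]
opening: 0.0561
gripper_force: 30.0
```

Floor contact. Releasing and rising.

carry_out:
  targets:
    - {"hand":76,"x":0,"y":0,"z":0,"ax":0,"ay":0,"az":0}
    - {"hand":76,"x":0,"y":0,"z":0,"ax":0,"ay":0,"az":0}
    - {"hand":76,"x":0,"y":0,"z":0,"ax":0,"ay":0,"az":0}
    - {"hand":76,"x":0,"y":0,"z":-0.03,"ax":0,"ay":0,"az":0}
    - {"hand":76,"x":0,"y":0,"z":-0.08,"ax":0,"ay":0,"az":0}
    - {"hand":76,"x":0,"y":0,"z":-0.14,"ax":0,"ay":0,"az":0}
    - {"hand":76,"x":0,"y":0,"z":-0.16,"ax":0,"ay":0,"az":0}
    - {"hand":76,"x":0,"y":0,"z":-0.16,"ax":0,"ay":0,"az":0}

```text
t: 24.02
tool_pos: [0.4828, -0.3478, 0.4185]
orientation: [2.332, 2.099, 0.001]
force: [0.0, -0.8, -0.3]
opening: 0.0709
gripper_force: 0.0
```

```bash
python3 tops.py scene pics/f.png; python3 tops.py side
```

```text
189 [365. 127.] [0.4748 0.3388 0.1076] ((474.7716979980469, 339.00299072265625), (57.55571365356445, 38.41382598876953), 14.035606384277344)
211 [400. 153.] [0.5928 0.3667 0.1076] ((596.4859008789062, 363.9595947265625), (64.64800262451172, 45.84703063964844), 10.497038841247559)
266 [116. 232.] [ 0.4892 -0.3447  0.1073] ((485.1477355957031, -344.61834716796875), (37.302947998046875, 58.246646881103516), 85.78498840332031)
351 [124. 278.] [ 0.6054 -0.3583  0.1073] ((609.6304321289062, -358.1537170410156), (37.93324661254883, 63.228885650634766), 83.38955688476562)
120 [295. 136.] [ 0.6036 -0.3576  0.1078] ((603.7787475585938, -358.22003173828125), (47.01832580566406, 56.91788864135742), 82.38969421386719)
132 [334. 143.] [ 0.4823 -0.3431  0.1078] ((482.8941650390625, -346.03985595703125), (47.31778335571289, 58.22176742553711), 84.94249725341797)
597 [190. 324.] [0.59   0.3648 0.1079] ((587.9537963867188, 370.67144775390625), (60.60725402832031, 44.710662841796875), 14.312437057495117)
625 [268. 327.] [0.4726 0.3374 0.1079] ((472.0738830566406, 343.0795593261719), (57.70912551879883, 44.68281936645508), 13.753857612609863)
```

View pics/f.png

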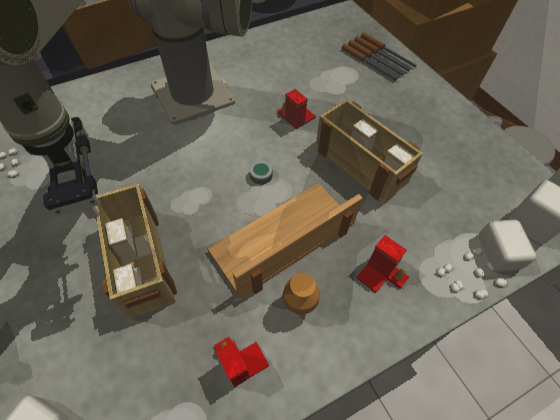

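Both new bookends stand in front of the packed ones, at (116,232) and (365,127). Their tops are at z 0.107 and in line, and the vase and tin are unmoved. Handing in.

```bash
python3 -c "
from plant import robot
print(robot.close_job())"
```

```text
the job is handed in; nothing more can be done
None
```

Both bookends are packed in their own hand's crates, standing upright and in line in front of the ones already there, and the job is handed in; the hand-in returned no verdict.

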